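Condiments from the riser to the caddy, in the same order

ROBOT

A 6-joint arm with a two-finger parallel gripper is mounted at the origin on the work surface. World frame = base frame: x ahead of the robot, y to its left, z up, the work surface at z = 0. Lengths are in m, angles in rad, forces in N, time in s.
With the tool pointing down it reaches from about 0.225 to 0.875 m from the base axis. Payload 3.4 kg.
Tool frame: the origin (TCP) lies between the finger pads; the fingertips stand 14 mm ahead of it and the grasp point (between the pads) lies 5 mm behind it; z points along the fingers, y is the direction in which the jaws open and shut (so a half turn about z gives the same grasp; the last joint's range is limited). The gripper opens to 85 mm and grips with 20 to 120 N. Pads are 22 mm wide; open, the fingers measure 114 mm over their backs; the gripper's body (76 mm by 85 mm) begins 54 mm behind the grasp point. The pads swing forward as they close: fully open they stand 13 mm farther back than shut.
Start: joints at [0.979, 0.276, 1.505, -0, 1.361, -0.121], TCP at [0.261, 0.512, 0.245] pointing down, gripper open.
Joint ranges: [-2.89, 2.89], [-0.75, 2.08], [0.22, 2.7], [-1.18, 4.32], [0.11, 2.71], [-2.7, 2.7]. Speed limits (rad/s): [2.57, 2.57, 3.14, 3.14, 3.14, 3.14].

INTERFACE

Orientations are given as a unit quaternion [w, x, y, z].
In Python, from rig import manip, get_image, job gives the robot as it stands. The module is installed in compiled form; this text tells all that it offers.
- The arm moves only by the tool step_arm, never from a script. Its argument "moves" is one flat list of numbers, 5 for each row, row after row: the shift along the tool's x, y, z as a fraction of full scale, then the turn about the tool's z as a fraction of full scale, then the gripper's target within -1 to 1 (shut at 1, half-way at 0, fully open at -1). In form: [dx, dy, dz, twist, hand, dx, dy, dz, twist, hand, ...]. A call has 1 to 5 rows; each row is the pose to reach, as a shift and turn from the pose commanded when the call began, along the tool's axes at that moment, turning the shorter way round; what a row does not reach only later rows make up. Full scale, the value 1, is 500 mm for a shift and pi rad for a turn. A row lasts 1/10 s, in which the tool goes at most 50 mm and 8.59 degrees, less where a joint would pass 70% of its speed; a pose out of reach is approached as far as the arm can. A call with a number of a shift or a turn outside -1 to 1 is refused whole. A call with a gripper value outside its range is refused whole. The fingers move at their own pace and stop on an object; "force" is the grip in N (left out, the last holds). Time passes only in rows, so rows that repeat a pose let the fingers close. It gives the time, the measured TCP pose, the force and the opening at its end, in the units of the state.
- manip.get_state(): the state, without advancing time (a new reading comes with each control period).
- get_image(name): name is "side" or "top" or "wrist"; returns a dict with "frame" (400x640x3 uint8, blue, green, red), "fx", "fy", "cx", "cy" (pixels), "k1" (the pictures are not rectified: a ray, as slopes to the right and down, at radius r is drawn at 1 + k1 r^2 times it, then the intrinsics apply), "rvec" (rotation vector, rad) and "tvec" (3), from world to camera coordinates, as OpenCV has them; the wrist camera has in their place "T_tool_cam" (4x4, takes a point from camera to tool coordinates, whose origin is the TCP and whose axes are the flange's). Camera axes: x right, y down, z forward; pixel columns grow to the right and rows downward; lengths in m; the calibration is good to about 2 mm. A picture is of the moment at which its call begins: read the wrist's pose just before it. There is no depth.
- job.sign_off(): hands the job in, once; it reports no verdict.
The state is a dict: "clock": time; "qpos": joint angles; "qd": joint speeds; "effort": joint torques, N m; "position": TCP position; "ee_rot": TCP orientation; "contact_force": force on the tool from outside, world axes, zero at the start; "moment": the same for the moment, N m; "width": finger opening in m.
Only numpy, scipy, OpenCV 4.12 (cv2) and the standard library are available. Lean on these libraries where they do the work, as an engineer would, in place of code of your own. Each camera call takes 0.05 s, during which the arm holds its last target. There are 200 camera calls.

TASK

The granite is wanted for rolling out dough: move the four condiments (steel canister, pepper mill, spice jar, salt pot) from the wooden riser into the bamboo caddy, one to each compartment, in the same order from left to right as they stand on the riser now, so that the cook still finds each without looking. Set each one down upright on the compartment's floor without dropping it, tip none of them over, and let go of them all.

Things in the scene. Friction and masses are not known exactly. Their poses are not given: they have to be found in the camera images.
- canister: small brushed-steel canister, a plain upright cylinder 54 mm across with a slightly wider (56 mm) flat lid from 64 to 76 mm up, on which lies a small closed hinged flap; 80 mm high in all, 130 to 230 g. Origin: centre of its underside; z up along it. Grip it on the straight wall or the lid
- mill: turned reddish-brown wooden pepper mill, slender, 123 mm high: foot 49 mm across, waist 35 mm at 55 mm up, straight head 41 mm across from 66 to 98 mm up, small steel knob on top; 110 to 210 g. Origin: centre of its underside; z up along it
- jar: glass spice jar, greyish to look at, with a brass-coloured screw lid: glass 50 mm across up to 64 mm, then a neck, lid 51 mm across from 74 to 93 mm up (its top); 175 to 325 g. Origin: centre of its underside; z up along it
- pot: white porcelain salt pot with a thin blue line, a fixed white lid and small round knob: straight wall 58 mm across from 10 to 58 mm up, lid rim 61 mm across at 58 to 61 mm, knob top at 82 mm; 155 to 285 g. Origin: centre of its underside; z up along it
- riser: low footed riser of dark wood, 96 mm (its x) by 348 mm (its y), top 30 mm above the granite; fixed. The condiments stand on it on four cork mats in a row along its y, at y = +126, +42, -42 and -126 mm (undersides 35 mm above the granite). Origin: under its centre, on the granite; z up, x away from the robot within 20 degrees, +y to the robot's left
- mat_a: round cork mat, 72 mm across and 5 mm thick, fixed on the riser, the one on which the canister stands at the start. Origin: centre of its underside, 30 mm above the granite; its axes are the riser's. The four mats are alike and stay where they are
- mat_b: round cork mat, 72 mm across and 5 mm thick, fixed on the riser, the one on which the mill stands at the start. Origin: centre of its underside, 30 mm above the granite; its axes are the riser's. The four mats are alike and stay where they are
- mat_c: round cork mat, 72 mm across and 5 mm thick, fixed on the riser, the one on which the jar stands at the start. Origin: centre of its underside, 30 mm above the granite; its axes are the riser's. The four mats are alike and stay where they are
- mat_d: round cork mat, 72 mm across and 5 mm thick, fixed on the riser, the one on which the pot stands at the start. Origin: centre of its underside, 30 mm above the granite; its axes are the riser's. The four mats are alike and stay where they are
- caddy: light bamboo tray, 92 mm (its x) by 341 mm (its y), fixed, empty; three cross walls make four equal compartments, centres at x = 0, y = +126, +42, -42, -126 mm, each 82 (x) by 79 mm (y) inside. Floor 5 mm above the granite, outer walls 5 mm thick, 35 mm high, cross walls 30 mm. Origin: under its centre, on the granite; z up, x away from the robot within 20 degrees, +y to the robot's left
Not all that is in view belongs to the job. Leave any green look-alike of the pot alone. Of the things shaped like the mill, the brown one is meant.

How it is judged:
At the end, for the whole second after the job is handed in: All four stand upright (4.5 deg) and at rest on the floor of the caddy, each within 20 mm along the row and 22 mm across of the middle of its own compartment, in the same left-to-right order as their mats on the riser (x of canister in the frame of caddy between -0.022 and 0.022 m and z of canister in the frame of caddy between 0.001 and 0.01 m and angle between each of canister, mill, jar, pot's own z axis and vertical below 0.08 rad and linear speed of each of canister, mill, jar, pot below 0.01 m/s and ((y of mat_a in the frame of riser between 0.106 and 0.146 m and y of canister in the frame of caddy between 0.106 and 0.146 m) or (y of mat_a in the frame of riser between 0.022 and 0.062 m and y of canister in the frame of caddy between 0.022 and 0.062 m) or (y of mat_a in the frame of riser between -0.062 and -0.022 m and y of canister in the frame of caddy between -0.062 and -0.022 m) or (y of mat_a in the frame of riser between -0.146 and -0.106 m and y of canister in the frame of caddy between -0.146 and -0.106 m)) and x of mill in the frame of caddy between -0.022 and 0.022 m and z of mill in the frame of caddy between 0.001 and 0.01 m and ((y of mat_b in the frame of riser between 0.106 and 0.146 m and y of mill in the frame of caddy between 0.106 and 0.146 m) or (y of mat_b in the frame of riser between 0.022 and 0.062 m and y of mill in the frame of caddy between 0.022 and 0.062 m) or (y of mat_b in the frame of riser between -0.062 and -0.022 m and y of mill in the frame of caddy between -0.062 and -0.022 m) or (y of mat_b in the frame of riser between -0.146 and -0.106 m and y of mill in the frame of caddy between -0.146 and -0.106 m)) and x of jar in the frame of caddy between -0.022 and 0.022 m and z of jar in the frame of caddy between 0.001 and 0.01 m and ((y of mat_c in the frame of riser between 0.106 and 0.146 m and y of jar in the frame of caddy between 0.106 and 0.146 m) or (y of mat_c in the frame of riser between 0.022 and 0.062 m and y of jar in the frame of caddy between 0.022 and 0.062 m) or (y of mat_c in the frame of riser between -0.062 and -0.022 m and y of jar in the frame of caddy between -0.062 and -0.022 m) or (y of mat_c in the frame of riser between -0.146 and -0.106 m and y of jar in the frame of caddy between -0.146 and -0.106 m)) and x of pot in the frame of caddy between -0.022 and 0.022 m and z of pot in the frame of caddy between 0.001 and 0.01 m and ((y of mat_d in the frame of riser between 0.106 and 0.146 m and y of pot in the frame of caddy between 0.106 and 0.146 m) or (y of mat_d in the frame of riser between 0.022 and 0.062 m and y of pot in the frame of caddy between 0.022 and 0.062 m) or (y of mat_d in the frame of riser between -0.062 and -0.022 m and y of pot in the frame of caddy between -0.062 and -0.022 m) or (y of mat_d in the frame of riser between -0.146 and -0.106 m and y of pot in the frame of caddy between -0.146 and -0.106 m))); the robot touches nothing.
It fails at once if one of the four condiments is tipped over (more than 35 degrees off upright) (angle between any of canister, mill, jar, pot's own z axis and vertical above 0.61 rad).
It fails at once if one of the four is dropped (falls freely, out of the fingers, at over 0.6 m/s: a drop of about 2 cm) ((linear speed of canister above 0.6 m/s and contact force between the fingers and canister below 0.05 N) or (linear speed of mill above 0.6 m/s and contact force between the fingers and mill below 0.05 N) or (linear speed of jar above 0.6 m/s and contact force between the fingers and jar below 0.05 N) or (linear speed of pot above 0.6 m/s and contact force between the fingers and pot below 0.05 N)).
It also fails if it takes over 102 s, if anything falls off the work surface, if the arm or the gripper's body presses on something with over 40 N, if the wrist force passes 120 N, or if a joint passes its speed limit or range.

## Working session

There is one attempt and no reset: what is moved stays moved. The work goes in short steps, Python scripts to look and compute and a tool call to move; the robot and the scene stay as the last step left them, time stands still between calls to the robot, and variables do not carry over. Pictures are saved under pics/ and viewed, about 12 in all and at most 16, crops included, and the job is handed in when it is done.

Besides the shell and the picture viewer there is one more tool, called as a command line: name --argument value ..., lists and objects as JSON in quotes. step_arm: Moves the arm, as the interface text tells. Its arguments: {"type":"object","properties":{"moves":{"type":"array","items":{"type":"number","minimum":-1,"maximum":1}},"force":{"type":"number"}},"required":["moves"]}

```bash
mkdir -p pics; cat > h.py <<'E'
import numpy as np, cv2
from rig import manip, get_image, job
from scipy.spatial.transform import Rotation as R
def quat(q): return R.from_quat([q[1],q[2],q[3],q[0]])
def cam(name):
    s=manip.get_state(); im=get_image(name)
    K=np.array([[im['fx'],0,im['cx']],[0,im['fy'],im['cy']],[0,0,1.]])
    D=np.array([im['k1'],0,0,0.])
    if 'T_tool_cam' in im:
        T=np.eye(4);T[:3,:3]=quat(s['ee_rot']).as_matrix();T[:3,3]=s['position'];T=T@np.array(im['T_tool_cam'])
        Rc=T[:3,:3].T;t=-Rc@T[:3,3]
    else: Rc=cv2.Rodrigues(np.array(im['rvec'],float))[0];t=np.array(im['tvec'],float).ravel()
    return dict(f=im['frame'],K=K,D=D,R=Rc,t=t,C=-Rc.T@t)
def ray(c,uv,z):
    p=cv2.undistortPoints(np.array(uv,float).reshape(-1,1,2),c['K'],c['D']).reshape(-1,2)
    d=np.c_[p,np.ones(len(p))]@c['R']
    return c['C']+d*((z-c['C'][2])/d[:,2])[:,None]
def proj(c,P): return cv2.projectPoints(np.array(P,float).reshape(-1,1,3),cv2.Rodrigues(c['R'])[0],c['t'],c['K'],c['D'])[0].reshape(-1,2)
E
python3 - <<'E'
from h import *
s=manip.get_state();print(s)
for n in('top','side'):
    c=cam(n);print(n,c['C'],c['K'][0,0]);cv2.imwrite(f'pics/{n}0.png',c['f'])
E
```

```text
{'clock': 0.0, 'qpos': array([ 9.79024321e-01,  2.76587076e-01,  1.50615495e+00,  6.61477973e-06,
        1.36069758e+00, -1.21018682e-01]), 'qd': array([ 0.00154387,  0.00053666, -0.00012412, -0.00024695, -0.00030712,
       -0.0006971 ]), 'effort': array([-1.23940867e-03, -4.16762531e+01, -2.45797652e+01, -5.43784372e-04,
        1.12820949e-02,  2.31171455e-06]), 'position': array([0.26051939, 0.51201966, 0.24443551]), 'ee_rot': array([-3.25230941e-04,  2.33209852e-01,  9.72425993e-01, -8.64319297e-04]), 'contact_force': array([-0.41629978, -0.27342303,  0.33536132]), 'moment': array([-0.0041692 , -0.04065055, -0.01512135]), 'width': 0.0857965138098836}
top [0.47012754 0.00734272 0.88544588] 400.1407650102169
side [ 0.08511711 -0.45496803  0.70919079] 374.47392973895836
```

View pics/top0.png

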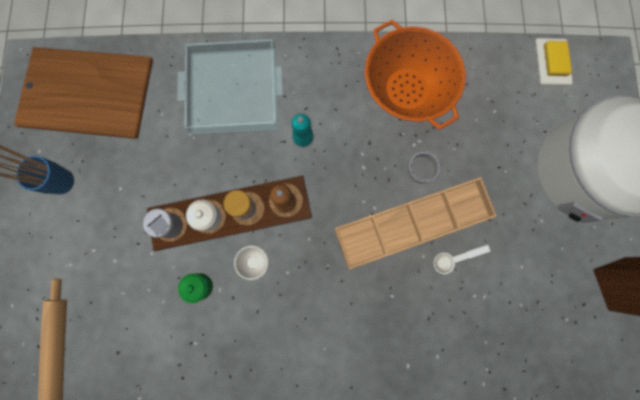

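View pics/side0.png

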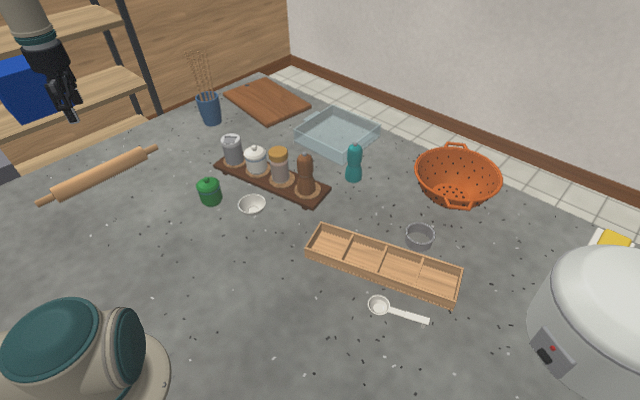

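Top view, left to right on the riser: canister (157,222), white pot (202,215), brass-lidded jar (238,204), brown mill (283,197). The caddy is at about (415,223).

What could be mistaken:
- Pot: white at (202,215), against the green look-alike at (195,288) and the bowl at (251,263).
- Mill: brown at (283,197), against the teal one at (302,130).
- Canister: at (157,222), against the grey ring at (424,167).

I choose the four on the riser.

```bash
python3 - <<'E'
from h import *
c=cam('top');f=c['f'];hsv=cv2.cvtColor(f,cv2.COLOR_BGR2HSV)
def rect(box,lo,hi,z):
    x0,y0,x1,y1=box;m=np.zeros(f.shape[:2],np.uint8);m[y0:y1,x0:x1]=cv2.inRange(hsv,lo,hi)[y0:y1,x0:x1]
    m=cv2.morphologyEx(m,cv2.MORPH_OPEN,np.ones((3,3)))
    cs=cv2.findContours(m,cv2.RETR_EXTERNAL,cv2.CHAIN_APPROX_NONE)[0]
    p=np.vstack([k for k in cs if cv2.contourArea(k)>40]).reshape(-1,2)
    P=ray(c,p,z)[:,:2]; r=cv2.minAreaRect((P*1000).astype(np.float32));return r,m
for n,a in dict(riser=((135,165,325,260),(0,60,20),(25,255,110),.03),caddy=((325,170,505,280),(8,50,120),(25,255,255),.035)).items():
    r,m=rect(*a);print(n,r);b=cv2.boxPoints(r)/1000
    q=proj(c,np.c_[b,np.full(4,a[3])]).astype(int);cv2.polylines(f,[q],True,(0,255,0),1)
print('K',c['K'][0,0])
o=f[165:275,135:505];cv2.imwrite('pics/crop1.png',cv2.resize(o,None,fx=2.16,fy=2.16,interpolation=cv2.INTER_CUBIC))
E
```

```text
riser ((567.8123168945312, 205.72323608398438), (95.277587890625, 345.2068176269531), 11.439947128295898)
caddy ((542.8585815429688, -196.95860290527344), (95.33464050292969, 345.0296936035156), 18.447181701660156)
K 400.1407650102169
```

View pics/crop1.png

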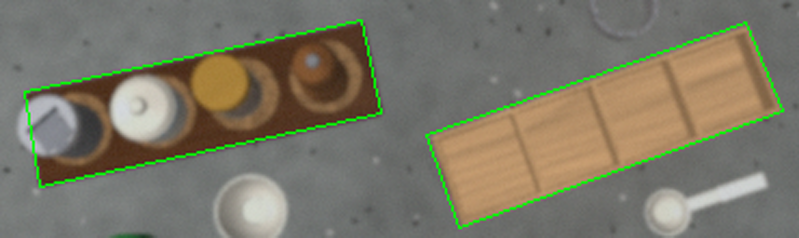

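The crop confirms the choice: grey canister with flap, white pot, brass-lidded jar, brown mill. Both fitted rectangles hug their objects, 95x345 mm against the given 96x348 and 92x341 mm. Next I check the lid centres against the mat positions.

```bash
cat >> h.py <<'E'
def fr(c,a): a=np.radians(a);return lambda y,x=0:np.array([c[0]+x*np.cos(a)-y*np.sin(a),c[1]+x*np.sin(a)+y*np.cos(a)])
RIS=fr((.5678,.2057),11.44); CAD=fr((.5429,-.1970),18.45)
def go(xy,z,yaw):  # fractions for a move to world xy,z with jaws along world yaw (deg)
    s=manip.get_state();T=quat(s['ee_rot']).as_matrix()
    y=np.array([np.cos(np.radians(yaw)),np.sin(np.radians(yaw)),0])
    if y@T[:,1]<0:y=-y
    zt=np.array([0,0,-1.]);G=np.c_[np.cross(y,zt),y,zt]
    d=T.T@(np.r_[xy,z]-s['position'])/.5
    w=R.from_matrix(T.T@G).as_rotvec()/np.pi
    print('move',d.round(4),'twist',w.round(4),'dist',(np.linalg.norm(d)*500).round(),'t',round(s['clock'],2),'pos',s['position'].round(4),'w',round(s['width'],4),'F',s['contact_force'].round(1),'q',s['qpos'].round(2))
E
python3 - <<'E'
from h import *
c=cam('top')
a=np.radians(11.44)
for n,u,z,y in(('canister',(46,126),.111,.126),('pot',(135,103),.117,.042),('jar',(219,81),.128,-.042),('mill',(311,61),.158,-.126)):
    P=ray(c,[[135+u[0]/2.16,165+u[1]/2.16]],z)[0][:2]; d=P-RIS(y)
    print(n,P.round(4),RIS(y).round(4),'off riser xy',np.round([d@[np.cos(a),np.sin(a)],d@[-np.sin(a),np.cos(a)]],4))
    print('  slot',CAD(y).round(4))
go(RIS(-.126),.26,11.44)
E
```

```text
canister [0.5391 0.3279] [0.5428 0.3292] off riser xy [-0.0039 -0.0005]
  slot [ 0.503  -0.0775]
pot [0.5585 0.2457] [0.5595 0.2469] off riser xy [-0.0012 -0.001 ]
  slot [ 0.5296 -0.1572]
jar [0.576  0.1682] [0.5761 0.1645] off riser xy [0.0006 0.0036]
  slot [ 0.5562 -0.2368]
mill [0.5881 0.0837] [0.5928 0.0822] off riser xy [-0.0043  0.0024]
  slot [ 0.5828 -0.3165]
move [-0.982  -0.4651 -0.0301] twist [-3.000e-04  1.000e-04  2.866e-01] dist 544.0 t 0.2 pos [0.2607 0.5122 0.2448] w 0.0855 F [-0.5 -0.6  0.2] q [ 0.98  0.28  1.51 -0.    1.36 -0.12]
```

Lid centres agree with the mats to within 4 mm. I start with the mill.

step_arm --moves '[-0.98,-0.465,-0.03,0.2866,-1,-0.98,-0.465,-0.03,0.2866,-1,-0.98,-0.465,-0.03,0.2866,-1,-0.98,-0.465,-0.03,0.2866,-1,-0.98,-0.465,-0.03,0.2866,-1]' --force 50

```text
clock: 0.7
position: [0.4142, 0.313, 0.2523]
ee_rot: [0.0, 0.576, 0.818, 0.0]
contact_force: [1.3, 0.7, -0.4]
width: 0.0859
```

```bash
python3 -c "
from h import *
go((.590,.083),.26,11.44)"
```

```text
move [-0.5516  0.1757 -0.0155] twist [ 0.0001 -0.      0.046 ] dist 290.0 t 0.7 pos [0.4142 0.313  0.2523] w 0.0859 F [ 1.3  0.7 -0.4] q [0.51 0.19 1.61 0.   1.35 0.17]
```

step_arm --moves '[-0.55,0.175,-0.015,0.046,-1,-0.55,0.175,-0.015,0.046,-1,-0.55,0.175,-0.015,0.046,-1,-0.55,0.175,-0.015,0.046,-1,-0.55,0.175,-0.015,0.046,-1]'

```text
clock: 1.2
position: [0.5672, 0.115, 0.2587]
ee_rot: [-0.0, 0.631, 0.776, 0.0]
contact_force: [0.8, -0.4, 0.6]
width: 0.0852
```

step_arm --moves '[-0.08,0.025,-0.002,0.0,-1,-0.08,0.025,-0.002,0.0,-1,-0.08,0.025,-0.002,0.0,-1]'

```text
clock: 1.5
position: [0.5867, 0.0795, 0.2591]
ee_rot: [-0.001, 0.632, 0.775, -0.0]
contact_force: [-0.4, 0.7, 0.2]
width: 0.0854
```

```bash
python3 -c "
from h import *
go((.590,.083),.107,11.44)
c=cam('wrist');cv2.imwrite('pics/w1.png',c['f'])
for y,h in((.126,.111),(.042,.117),(-.042,.128),(-.126,.158)): print(y,proj(c,[np.r_[RIS(y),h]]))
go((.590,.083),.107,11.44)"
```

```text
move [0.0053 0.0082 0.3042] twist [-0.0004 -0.0003  0.0011] dist 152.0 t 1.5 pos [0.5867 0.0795 0.2591] w 0.0854 F [-0.4  0.7  0.2] q [ 0.02  0.3   1.44  0.    1.41 -0.19]
0.126 [[ 332.396597   -169.71690877]]
0.042 [[331.07644481 -29.26981441]]
-0.042 [[330.11790746  89.25637043]]
-0.126 [[329.80326505 201.63903833]]
move [0.003  0.0089 0.3046] twist [-0.0004 -0.0004  0.0017] dist 152.0 t 1.55 pos [0.5862 0.0805 0.2593] w 0.0851 F [-0.   0.8  0.7] q [ 0.02  0.29  1.44  0.    1.41 -0.19]
```

View pics/w1.png

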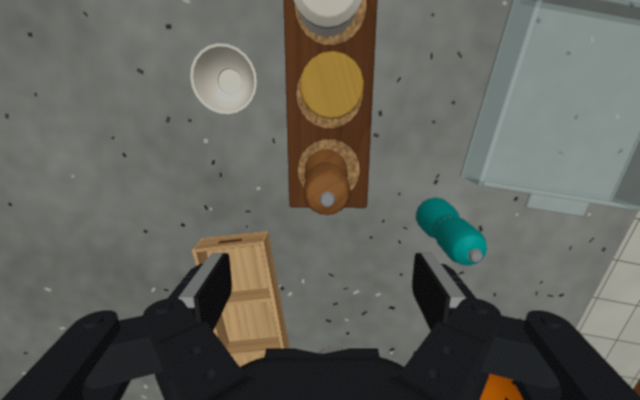

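The mill's knob shows at (328,200), predicted (330,202), and the jar's lid at (332,86), predicted (330,89), so the riser model holds. Descending on the mill.

step_arm --moves '[0.002,0.012,0.1,0.001,-1,0.002,0.012,0.2,0.001,-1,0.002,0.012,0.27,0.001,-1,0.002,0.012,0.304,0.001,-1,0.002,0.012,0.304,0.001,-1]'

```text
clock: 2.05
position: [0.5891, 0.0842, 0.1049]
ee_rot: [-0.003, 0.631, 0.776, -0.002]
contact_force: [-0.1, 0.1, -0.4]
width: 0.0855
```

step_arm --moves '[0,0,0,0,1,0,0,0,0,1,0,0,0,0,1,0,0,0,0,1,0,0,0,0,1]'

```text
clock: 2.55
position: [0.5931, 0.0826, 0.1096]
ee_rot: [0.001, 0.632, 0.775, 0.001]
contact_force: [-2.6, 0.7, 6.2]
width: 0.0399
```

step_arm --moves '[0,0,0,0,1,0,0,0,0,1,0,0,0,0,1,0,0,0,0,1]'

```text
clock: 2.95
position: [0.5931, 0.0826, 0.1096]
ee_rot: [0.001, 0.632, 0.775, 0.001]
contact_force: [-1.6, 0.3, 6.1]
width: 0.0397
```

```bash
python3 -c "
from h import *
go((.590,.083),.3,11.44);go(CAD(-.126),.30,18.45)"
```

```text
move [ 0.0021 -0.0049 -0.3809] twist [0.0009 0.     0.0008] dist 190.0 t 2.95 pos [0.5931 0.0826 0.1096] w 0.0397 F [-1.6  0.3  6.1] q [ 0.02  0.41  1.65  0.    1.07 -0.18]
move [-0.7778 -0.1794 -0.3814] twist [ 0.0009  0.0001 -0.0382] dist 442.0 t 2.95 pos [0.5931 0.0826 0.1096] w 0.0397 F [-1.6  0.3  6.1] q [ 0.02  0.41  1.65  0.    1.07 -0.18]
```

step_arm --moves '[0,0,-0.03,0,1,0,0,-0.09,0,1,0,0,-0.17,0,1,0,0,-0.25,0,1,0,0,-0.25,0,1]'

```text
clock: 3.45
position: [0.5959, 0.0825, 0.2394]
ee_rot: [0.005, 0.632, 0.775, 0.004]
contact_force: [0.0, 0.3, -0.7]
width: 0.0403
```

```bash
python3 -c "
from h import *
go(CAD(-.126),.235,18.45)"
```

```text
move [-0.7765 -0.1861  0.0081] twist [ 0.0041  0.001  -0.0381] dist 399.0 t 3.45 pos [0.5959 0.0825 0.2394] w 0.0403 F [ 0.   0.3 -0.7] q [ 0.02  0.31  1.47  0.    1.35 -0.18]
```

step_arm --moves '[-0.05,-0.012,0,0,1,-0.14,-0.034,0,-0.01,1,-0.24,-0.058,0,-0.02,1,-0.34,-0.082,0,-0.03,1,-0.44,-0.106,0,-0.038,1]'

```text
clock: 3.95
position: [0.5841, -0.141, 0.232]
ee_rot: [-0.0, 0.584, 0.812, 0.0]
contact_force: [0.9, -0.7, -1.2]
width: 0.0405
```

step_arm --moves '[-0.1,-0.024,0,0,1,-0.2,-0.048,0,0,1,-0.27,-0.06,0,0,1,-0.31,-0.07,0,0,1,-0.31,-0.07,0,0,1]'

```text
clock: 4.45
position: [0.6002, -0.3003, 0.2313]
ee_rot: [-0.001, 0.586, 0.81, -0.0]
contact_force: [-0.6, 1.0, -2.2]
width: 0.04
```

step_arm --moves '[0,0,0,0,1,0,0,0,0,1]'

```text
clock: 4.65
position: [0.6004, -0.2955, 0.2326]
ee_rot: [-0.001, 0.584, 0.812, 0.0]
contact_force: [0.2, 0.1, -1.4]
width: 0.0405
```

```bash
python3 -c "
from h import *
go(CAD(-.126),.0796,18.45)"
```

```text
move [-0.0292 -0.0468  0.3059] twist [-0.     -0.0006  0.0004] dist 155.0 t 4.65 pos [ 0.6004 -0.2955  0.2326] w 0.0405 F [ 0.2  0.1 -1.4] q [-0.56  0.43  1.31  0.    1.41 -0.89]
```

step_arm --moves '[-0.029,-0.047,0.05,0,1,-0.029,-0.047,0.13,0,1,-0.029,-0.047,0.2,0,1,-0.029,-0.047,0.25,0,1,-0.029,-0.047,0.28,0,1]'

```text
clock: 5.15
position: [0.5819, -0.3158, 0.0905]
ee_rot: [-0.002, 0.584, 0.812, 0.0]
contact_force: [0.1, 0.4, -1.9]
width: 0.04
```

step_arm --moves '[0,0,0.005,0,1,0,0,0.005,0,1]'

```text
clock: 5.35
position: [0.5832, -0.3174, 0.0904]
ee_rot: [-0.0, 0.584, 0.812, 0.0]
contact_force: [0.6, 0.0, -1.6]
width: 0.0402
```

```bash
python3 -c "
from h import *
go(CAD(-.126),.0796,18.45)
c=cam('side');u=proj(c,[np.r_[CAD(-.126),.08]])[0].astype(int);print(u)
x,y=u;cv2.imwrite('pics/s1.png',cv2.resize(c['f'][max(0,y-100):y+70,max(0,x-120):x+120],None,fx=3,fy=3))"
```

```text
move [ 0.0018 -0.0003  0.0216] twist [ 0.     -0.0002  0.0004] dist 11.0 t 5.35 pos [ 0.5832 -0.3174  0.0904] w 0.0402 F [ 0.6  0.  -1.6] q [-0.6   0.52  1.52  0.    1.11 -0.93]
[441 264]
```

View pics/s1.png

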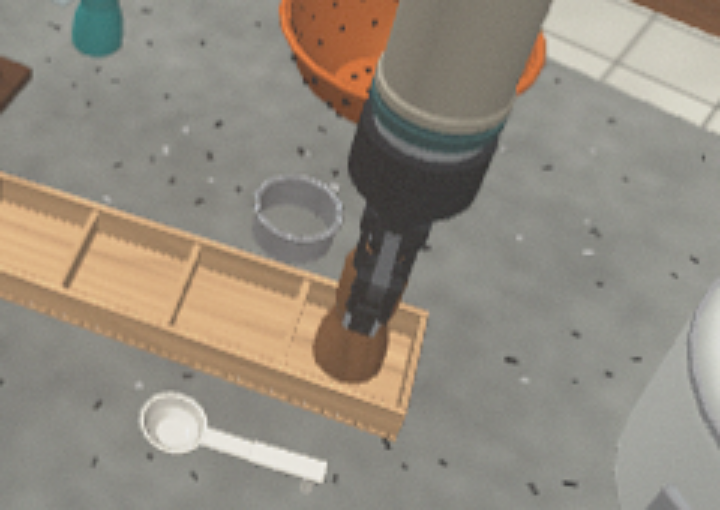

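The mill hangs upright over the rightmost compartment, its foot at about (350,350) in the crop. I lower it slowly.

step_arm --moves '[0.002,0,0.008,0,1,0.002,0,0.014,0,1,0.002,0,0.018,0,1,0.002,0,0.02,0,1,0.002,0,0.02,0,1]'

```text
clock: 5.9
position: [0.5825, -0.3179, 0.0801]
ee_rot: [-0.0, 0.585, 0.811, 0.0]
contact_force: [-0.1, 0.8, -1.5]
width: 0.0402
```

step_arm --moves '[0,0,0.002,0,1,0,0,0.004,0,1,0,0,0.004,0,1]'

```text
clock: 6.2
position: [0.5827, -0.3182, 0.0797]
ee_rot: [0.001, 0.585, 0.811, -0.0]
contact_force: [-1.6, 0.3, 5.2]
width: 0.0402
```

Contact at 5 N, at the expected height. Release and rise.

step_arm --moves '[0,0,0,0,-1,0,0,0,0,-1,0,0,0,0,-1,0,0,0,0,-1,0,0,0,0,-1]'

```text
clock: 6.7
position: [0.5826, -0.3178, 0.078]
ee_rot: [-0.0, 0.585, 0.811, 0.0]
contact_force: [0.8, -0.2, -0.2]
width: 0.0854
```

step_arm --moves '[0,0,-0.06,0,-1,0,0,-0.16,0,-1,0,0,-0.26,0,-1,0,0,-0.34,0,-1,0,0,-0.34,0,-1]'

```text
clock: 7.2
position: [0.5854, -0.3197, 0.2559]
ee_rot: [0.007, 0.585, 0.811, 0.0]
contact_force: [-0.7, -0.2, -0.1]
width: 0.0853
```

```bash
python3 -c "
from h import *
c=cam('wrist');cv2.imwrite('pics/w2.png',c['f'])
for h in (.128,.005): print(proj(c,[np.r_[CAD(-.126),h]]))
print(RIS(-.042),RIS(-.042,.001))
go(RIS(-.042),.25,11.44)"
```

```text
[[318.33441011 187.87794239]]
[[318.52840815 160.98781302]]
[0.57613035 0.16453442] [0.57711048 0.16473276]
move [9.220e-01 2.906e-01 1.000e-04] twist [0.0017 0.0019 0.0389] dist 483.0 t 7.25 pos [ 0.5841 -0.3188  0.2522] w 0.0851 F [ 0.6  0.4 -1.7] q [-0.6   0.41  1.29  0.    1.44 -0.93]
```

View pics/w2.png

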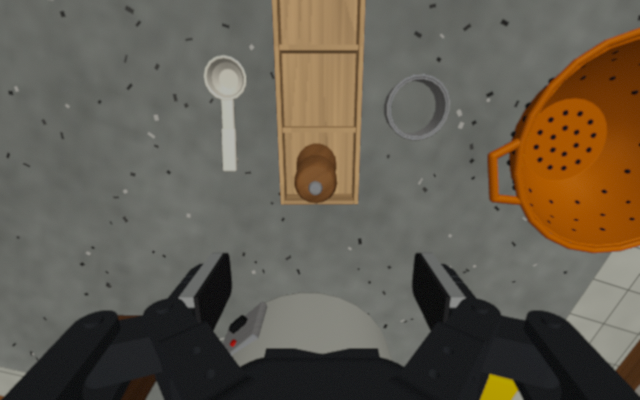

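The mill stands at (315,187), predicted (318,188), so it is centred. Next the jar.

step_arm --moves '[0.92,0.29,0,0.039,-1,0.92,0.29,0,0.039,-1,0.92,0.29,0,0.039,-1,0.92,0.29,0,0.039,-1,0.92,0.29,0,0.039,-1]'

```text
clock: 7.75
position: [0.5772, -0.0658, 0.2463]
ee_rot: [-0.001, 0.633, 0.774, -0.001]
contact_force: [1.1, 1.0, 0.2]
width: 0.0853
```

```bash
python3 -c "
from h import *
go(RIS(-.042),.25,11.44)"
```

```text
move [ 0.452   0.0887 -0.0069] twist [-0.0009 -0.0005 -0.0003] dist 230.0 t 7.75 pos [ 0.5772 -0.0658  0.2463] w 0.0853 F [1.1 1.  0.2] q [-0.23  0.29  1.49  0.    1.37 -0.43]
```

step_arm --moves '[0.1,0.02,0,0,-1,0.2,0.04,0,0,-1,0.3,0.06,0,0,-1,0.39,0.077,0,0,-1,0.45,0.089,0,0,-1]'

```text
clock: 8.25
position: [0.5761, 0.1649, 0.2463]
ee_rot: [-0.002, 0.632, 0.775, -0.001]
contact_force: [-0.5, 0.1, 0.3]
width: 0.0853
```

step_arm --moves '[0,0,0,0,-1,0,0,0,0,-1]'

```text
clock: 8.45
position: [0.5767, 0.1617, 0.2466]
ee_rot: [-0.001, 0.633, 0.774, -0.001]
contact_force: [-0.5, -0.1, -0.1]
width: 0.0853
```

```bash
python3 -c "
from h import *
go(RIS(-.042),.083,11.44)"
```

```text
move [0.0059 0.001  0.3271] twist [-0.001   0.0002  0.0004] dist 164.0 t 8.45 pos [0.5767 0.1617 0.2466] w 0.0853 F [-0.5 -0.1 -0.1] q [ 0.16  0.31  1.45 -0.    1.38 -0.04]
```

step_arm --moves '[0.006,0.001,0.1,0,-1,0.006,0.001,0.2,0,-1,0.006,0.001,0.28,0,-1,0.006,0.001,0.327,0,-1,0.006,0.001,0.327,0,-1]'

```text
clock: 8.95
position: [0.5742, 0.1621, 0.0803]
ee_rot: [-0.003, 0.634, 0.773, -0.004]
contact_force: [-0.8, -0.4, 0.1]
width: 0.0855
```

step_arm --moves '[0,0,0,0,1,0,0,0,0,1,0,0,0,0,1,0,0,0,0,1,0,0,0,0,1]'

```text
clock: 9.45
position: [0.5785, 0.1642, 0.0868]
ee_rot: [0.001, 0.633, 0.774, 0.001]
contact_force: [-0.9, -2.9, 6.3]
width: 0.0492
```

step_arm --moves '[0,0,0,0,1,0,0,0,0,1]'

```text
clock: 9.65
position: [0.5784, 0.1642, 0.0869]
ee_rot: [0.002, 0.633, 0.774, 0.001]
contact_force: [-1.6, -2.9, 5.3]
width: 0.0489
```

step_arm --moves '[0,0,-0.03,0,1,0,0,-0.09,0,1,0,0,-0.17,0,1,0,0,-0.25,0,1,0,0,-0.29,0,1]'

```text
clock: 10.15
position: [0.5789, 0.165, 0.2339]
ee_rot: [0.002, 0.633, 0.774, 0.003]
contact_force: [1.0, 0.1, -2.0]
width: 0.049
```

```bash
python3 -c "
from h import *
go(CAD(-.042),.23,18.45)"
```

```text
move [-0.7788 -0.2038  0.0063] twist [ 0.0021  0.0001 -0.039 ] dist 403.0 t 10.15 pos [0.5789 0.165  0.2339] w 0.049 F [ 1.   0.1 -2. ] q [ 0.16  0.32  1.47  0.    1.35 -0.04]
```

step_arm --moves '[-0.05,-0.013,0,0,1,-0.14,-0.037,0,-0.01,1,-0.24,-0.063,0,-0.02,1,-0.34,-0.089,0,-0.03,1,-0.43,-0.113,0,-0.039,1]'

```text
clock: 10.65
position: [0.5641, -0.0588, 0.2298]
ee_rot: [0.0, 0.584, 0.812, 0.0]
contact_force: [1.7, 0.0, -2.2]
width: 0.0486
```

```bash
python3 -c "
from h import *
go(CAD(-.042),.23,18.45)"
```

```text
move [-0.3326 -0.1284 -0.0004] twist [0.0002 0.     0.0006] dist 178.0 t 10.65 pos [ 0.5641 -0.0588  0.2298] w 0.0486 F [ 1.7  0.  -2.2] q [-0.23  0.27  1.55  0.    1.32 -0.55]
```

step_arm --moves '[-0.09,-0.034,0,0,1,-0.18,-0.068,0,0,1,-0.26,-0.1,0,0,1,-0.31,-0.12,0,0,1,-0.333,-0.128,0,0,1]'

```text
clock: 11.15
position: [0.5561, -0.2383, 0.2295]
ee_rot: [0.0, 0.586, 0.81, -0.0]
contact_force: [-0.3, 0.2, -4.1]
width: 0.0486
```

step_arm --moves '[0,0,0,0,1,0,0,0,0,1,0,0,0,0,1]'

```text
clock: 11.45
position: [0.5567, -0.2337, 0.2297]
ee_rot: [-0.0, 0.584, 0.812, 0.0]
contact_force: [-0.1, 0.1, -3.2]
width: 0.0491
```

```bash
python3 -c "
from h import *
go(CAD(-.042),.0569,18.45)"
```

```text
move [-0.0061 -0.003   0.3456] twist [ 0.0001 -0.0004  0.0005] dist 173.0 t 11.45 pos [ 0.5567 -0.2337  0.2297] w 0.0491 F [-0.1  0.1 -3.2] q [-0.51  0.33  1.47  0.    1.35 -0.84]
```

step_arm --moves '[-0.006,-0.003,0.06,0,1,-0.006,-0.003,0.14,0,1,-0.006,-0.003,0.22,0,1,-0.006,-0.003,0.28,0,1,-0.006,-0.003,0.32,0,1]'

```text
clock: 11.95
position: [0.5551, -0.2363, 0.0674]
ee_rot: [-0.002, 0.584, 0.812, 0.0]
contact_force: [-0.6, -0.7, -2.5]
width: 0.0489
```

step_arm --moves '[0,0,0.008,0,1,0,0,0.014,0,1,0,0,0.019,0,1,0,0,0.022,0,1,0,0,0.022,0,1]'

```text
clock: 12.45
position: [0.5566, -0.2391, 0.0596]
ee_rot: [0.001, 0.585, 0.811, 0.0]
contact_force: [0.5, -0.2, -2.8]
width: 0.0495
```

step_arm --moves '[0,0,0.003,0,1,0,0,0.006,0,1,0,0,0.006,0,1]'

```text
clock: 12.75
position: [0.5565, -0.2392, 0.0569]
ee_rot: [0.001, 0.585, 0.811, 0.0]
contact_force: [-0.8, 1.0, 4.2]
width: 0.0493
```

step_arm --moves '[0,0,0,0,-1,0,0,0,0,-1,0,0,0,0,-1,0,0,0,0,-1,0,0,0,0,-1]'

```text
clock: 13.25
position: [0.5561, -0.2389, 0.0556]
ee_rot: [-0.0, 0.585, 0.811, 0.0]
contact_force: [-0.1, 0.1, -0.0]
width: 0.0852
```

step_arm --moves '[0,0,-0.06,0,-1,0,0,-0.16,0,-1,0,0,-0.26,0,-1,0,0,-0.36,0,-1,0,0,-0.38,0,-1]'

```text
clock: 13.75
position: [0.5589, -0.2404, 0.2528]
ee_rot: [0.006, 0.585, 0.811, 0.001]
contact_force: [0.3, -0.7, -0.5]
width: 0.0854
```

```bash
python3 -c "
from h import *
c=cam('wrist');cv2.imwrite('pics/w3.png',c['f'])
print(proj(c,[np.r_[CAD(-.042),.098],np.r_[CAD(-.126),.128]]))
go(RIS(.042),.25,11.44)"
```

```text
[[318.43783381 180.00766742]
 [318.66009098 275.58371774]]
move [ 0.9233  0.3101 -0.0019] twist [0.0025 0.0024 0.0389] dist 487.0 t 13.8 pos [ 0.5584 -0.2401  0.2516] w 0.0857 F [ 0.2  0.3 -0.2] q [-0.52  0.32  1.43  0.    1.38 -0.84]
```

View pics/w3.png

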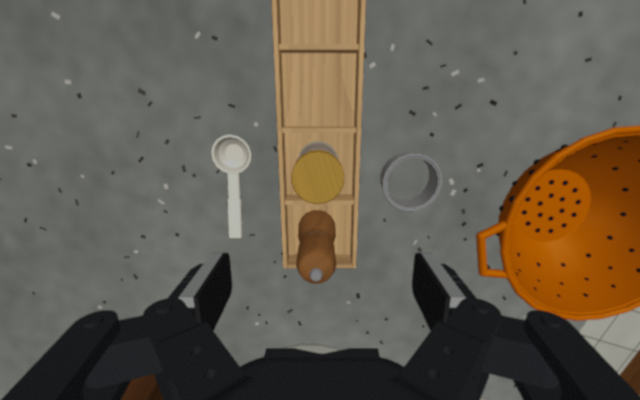

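The jar's lid is at (318,178), predicted (318,180), and it stands upright. Next the pot.

step_arm --moves '[0.92,0.31,0,0.039,-1,0.92,0.31,0,0.039,-1,0.92,0.31,0,0.039,-1,0.92,0.31,0,0.039,-1,0.92,0.31,0,0.039,-1]'

```text
clock: 14.3
position: [0.5557, 0.013, 0.2438]
ee_rot: [-0.001, 0.633, 0.774, -0.001]
contact_force: [0.2, -0.4, 0.2]
width: 0.0854
```

```bash
python3 -c "
from h import *
go(RIS(.042),.25,11.44)"
```

```text
move [ 0.4571  0.0996 -0.0122] twist [-0.0009 -0.0003 -0.0003] dist 234.0 t 14.3 pos [0.5557 0.013  0.2438] w 0.0854 F [ 0.2 -0.4  0.2] q [-0.1   0.25  1.55  0.    1.35 -0.3 ]
```

step_arm --moves '[0.1,0.02,0,0,-1,0.2,0.04,0,0,-1,0.3,0.063,0,0,-1,0.4,0.087,0,0,-1,0.46,0.1,0,0,-1]'

```text
clock: 14.8
position: [0.5592, 0.2495, 0.2436]
ee_rot: [-0.001, 0.633, 0.774, -0.001]
contact_force: [0.7, -0.4, 0.6]
width: 0.0855
```

step_arm --moves '[0,0,0,0,-1,0,0,0,0,-1]'

```text
clock: 15.0
position: [0.5595, 0.2467, 0.2437]
ee_rot: [-0.001, 0.633, 0.775, -0.002]
contact_force: [0.2, 0.1, -0.2]
width: 0.0854
```

```bash
python3 -c "
from h import *
go(RIS(.042),.080,11.44)
c=cam('wrist')
P=proj(c,[np.r_[RIS(.042),.117],np.r_[RIS(.126),.111]]);print(P)
g=cv2.cvtColor(c['f'],cv2.COLOR_BGR2HSV)
m=cv2.inRange(g,(0,0,170),(180,45,255));x,y=P[0].astype(int)
k=np.zeros_like(m);k[y-60:y+60,x-60:x+60]=m[y-60:y+60,x-60:x+60];M=cv2.moments(k,True);print('pot blob',M['m10']/M['m00'],M['m01']/M['m00'],proj(c,[np.r_[RIS(.042),.098]]))"
```

```text
move [0.0006 0.0012 0.3275] twist [-0.0011  0.0003  0.0005] dist 164.0 t 15.0 pos [0.5595 0.2467 0.2437] w 0.0854 F [ 0.2  0.1 -0.2] q [ 0.3   0.33  1.42 -0.    1.39  0.1 ]
[[321.90542466 193.84429954]
 [322.12740102  90.74737453]]
pot blob 319.61811505507956 185.34271725826193 [[321.96742692 188.07030411]]
```

step_arm --moves '[0.001,0,0.1,0,-1,0.001,0,0.2,0,-1,0.001,0,0.28,0,-1,0.001,0,0.326,0,-1,0.001,0,0.326,0,-1]'

```text
clock: 15.55
position: [0.5573, 0.2441, 0.0786]
ee_rot: [-0.002, 0.634, 0.773, -0.004]
contact_force: [-0.9, -0.1, -0.4]
width: 0.0857
```

step_arm --moves '[0,0,0,0,1,0,0,0,0,1,0,0,0,0,1,0,0,0,0,1,0,0,0,0,1]'

```text
clock: 16.05
position: [0.5614, 0.2468, 0.0849]
ee_rot: [0.001, 0.633, 0.774, 0.001]
contact_force: [-2.0, -0.9, 7.1]
width: 0.0583
```

step_arm --moves '[0,0,0,0,1,0,0,0,0,1]'

```text
clock: 16.25
position: [0.5614, 0.2469, 0.0849]
ee_rot: [0.001, 0.633, 0.774, 0.001]
contact_force: [-1.7, -2.5, 6.8]
width: 0.0583
```

step_arm --moves '[0,0,-0.02,0,1,0,0,-0.04,0,1,0,0,-0.06,0,1,0,0,-0.08,0,1,0,0,-0.08,0,1]'

```text
clock: 16.75
position: [0.5616, 0.2475, 0.1248]
ee_rot: [0.001, 0.633, 0.774, 0.002]
contact_force: [0.2, -0.1, -2.5]
width: 0.0583
```

```bash
python3 -c "
from h import *
go(CAD(.042),.23,18.45)
c=cam('side');u=proj(c,[np.r_[RIS(.042),.09]])[0].astype(int);print(u)
x,y=u;cv2.imwrite('pics/s2.png',cv2.resize(c['f'][max(0,y-90):y+80,max(0,x-120):x+120],None,fx=3,fy=3))"
```

```text
move [-0.7804 -0.222  -0.2117] twist [ 0.0013 -0.0001 -0.0391] dist 419.0 t 16.75 pos [0.5616 0.2475 0.1248] w 0.0583 F [ 0.2 -0.1 -2.5] q [0.3  0.42 1.6  0.   1.12 0.1 ]
[254 153]
```

View pics/s2.png

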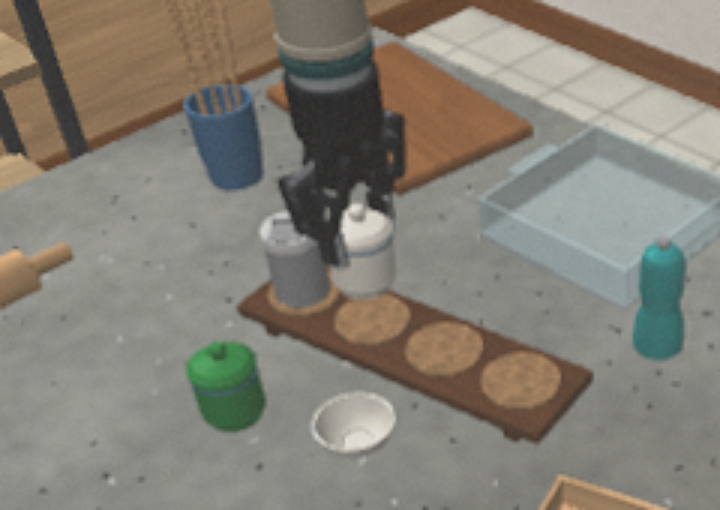

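The pot is held upright on its wall (opening 58.3 mm) and clear of the mat. Up and across.

step_arm --moves '[0,0,-0.06,0,1,0,0,-0.14,0,1,-0.06,-0.017,-0.2,0,1,-0.15,-0.043,-0.21,-0.015,1,-0.24,-0.068,-0.21,-0.03,1]'

```text
clock: 17.3
position: [0.5512, 0.1219, 0.2291]
ee_rot: [0.001, 0.594, 0.804, 0.001]
contact_force: [1.2, -0.1, -2.6]
width: 0.0581
```

step_arm --moves '[-0.09,-0.03,0,-0.009,1,-0.18,-0.06,0,-0.009,1,-0.27,-0.09,0,-0.009,1,-0.34,-0.113,0,-0.009,1,-0.38,-0.126,0,-0.009,1]'

```text
clock: 17.8
position: [0.5448, -0.0806, 0.2272]
ee_rot: [-0.0, 0.586, 0.81, -0.001]
contact_force: [0.7, 0.4, -2.2]
width: 0.058
```

```bash
python3 -c "
from h import *
go(CAD(.042),.23,18.45)"
```

```text
move [-0.1359 -0.0768 -0.0055] twist [-0.0004  0.0002 -0.0009] dist 78.0 t 17.8 pos [ 0.5448 -0.0806  0.2272] w 0.058 F [ 0.7  0.4 -2.2] q [-0.27  0.25  1.59 -0.    1.31 -0.59]
```

step_arm --moves '[-0.06,-0.034,0,-0.001,1,-0.11,-0.062,0,-0.001,1,-0.136,-0.076,0,-0.001,1,-0.136,-0.076,0,-0.001,1,-0.136,-0.076,0,-0.001,1]'

```text
clock: 18.3
position: [0.5308, -0.1532, 0.2274]
ee_rot: [-0.001, 0.584, 0.812, 0.001]
contact_force: [0.2, 0.9, -2.2]
width: 0.058
```

```bash
python3 -c "
from h import *
go(CAD(.042),.0549,18.45)"
```

```text
move [-0.0073 -0.0049  0.3449] twist [ 0.0001 -0.0006  0.0007] dist 173.0 t 18.3 pos [ 0.5308 -0.1532  0.2274] w 0.058 F [ 0.2  0.9 -2.2] q [-0.41  0.25  1.58  0.    1.31 -0.73]
```

step_arm --moves '[-0.007,-0.004,0.06,0,1,-0.007,-0.004,0.14,0,1,-0.007,-0.004,0.22,0,1,-0.007,-0.004,0.28,0,1,-0.007,-0.004,0.32,0,1]'

```text
clock: 18.8
position: [0.5291, -0.1555, 0.0653]
ee_rot: [-0.002, 0.583, 0.813, 0.0]
contact_force: [0.2, 0.1, -2.0]
width: 0.0576
```

step_arm --moves '[0,0,0.008,0,1,0,0,0.014,0,1,0,0,0.019,0,1,0,0,0.022,0,1,0,0,0.022,0,1]'

```text
clock: 19.3
position: [0.5306, -0.1581, 0.0575]
ee_rot: [0.001, 0.583, 0.812, 0.0]
contact_force: [0.2, -0.5, -2.2]
width: 0.058
```

step_arm --moves '[0,0,0.003,0,1,0,0,0.006,0,1,0,0,0.006,0,1]'

```text
clock: 19.6
position: [0.5305, -0.1584, 0.055]
ee_rot: [0.001, 0.583, 0.812, 0.0]
contact_force: [-1.2, -0.8, 4.9]
width: 0.0579
```

Contact at the expected height (0.055). Release and rise.

step_arm --moves '[0,0,0,0,-1,0,0,0,0,-1,0,0,0,0,-1,0,0,0,0,-1,0,0,0,0,-1]'

```text
clock: 20.1
position: [0.5301, -0.158, 0.0536]
ee_rot: [-0.0, 0.583, 0.812, 0.0]
contact_force: [0.1, -0.6, -0.2]
width: 0.0852
```

step_arm --moves '[0,0,-0.06,0,-1,0,0,-0.16,0,-1,0,0,-0.26,0,-1,0,0,-0.36,0,-1,0,0,-0.38,0,-1]'

```text
clock: 20.6
position: [0.533, -0.1592, 0.2503]
ee_rot: [0.006, 0.583, 0.812, 0.001]
contact_force: [0.8, -1.4, -0.4]
width: 0.085
```

```bash
python3 -c "
from h import *
c=cam('wrist');cv2.imwrite('pics/w4.png',c['f'])
print(proj(c,[np.r_[CAD(.042),.087],np.r_[CAD(-.042),.098],np.r_[CAD(-.126),.128]]))
go(RIS(.126),.25,11.44)"
```

```text
[[317.18949292 179.24027203]
 [317.23126785 262.22541087]
 [317.18084602 351.67218646]]
move [ 0.9186  0.3313 -0.0057] twist [0.0026 0.002  0.0399] dist 488.0 t 20.65 pos [ 0.5325 -0.159   0.2491] w 0.0851 F [0.9 0.5 0.8] q [-0.42  0.24  1.55  0.    1.35 -0.74]
```

View pics/w4.png

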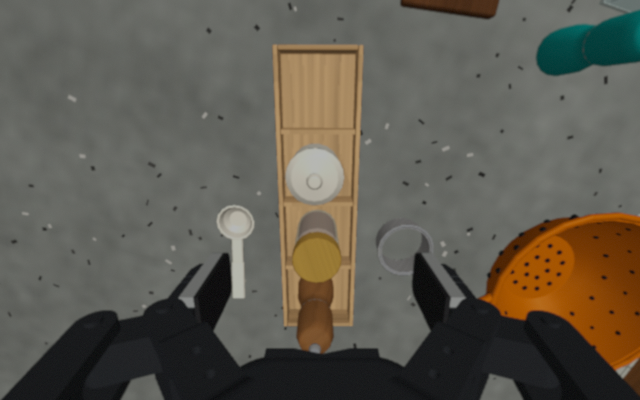

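The pot's knob is at (314,181), predicted (317,179), and the jar and mill are unchanged. Now the canister.

step_arm --moves '[0.92,0.33,0,0.04,-1,0.92,0.33,0,0.04,-1,0.92,0.33,0,0.04,-1,0.92,0.33,0,0.04,-1,0.92,0.33,0,0.04,-1]'

```text
clock: 21.15
position: [0.5337, 0.0937, 0.2417]
ee_rot: [-0.001, 0.633, 0.774, -0.001]
contact_force: [1.5, 0.1, -0.4]
width: 0.0854
```

```bash
python3 -c "
from h import *
go(RIS(.126),.25,11.44)"
```

```text
move [ 0.458   0.1108 -0.0168] twist [-0.001  -0.0002 -0.0003] dist 236.0 t 21.15 pos [0.5337 0.0937 0.2417] w 0.0854 F [ 1.5  0.1 -0.4] q [ 0.05  0.23  1.58  0.    1.34 -0.15]
```

step_arm --moves '[0.1,0.024,0,0,-1,0.2,0.048,0,0,-1,0.3,0.072,0,0,-1,0.4,0.096,0,0,-1,0.46,0.11,0,0,-1]'

```text
clock: 21.65
position: [0.5421, 0.3312, 0.2411]
ee_rot: [-0.001, 0.633, 0.774, -0.001]
contact_force: [0.4, -0.5, -0.1]
width: 0.0851
```

step_arm --moves '[0,0,0,0,-1,0,0,0,0,-1]'

```text
clock: 21.85
position: [0.5423, 0.3284, 0.2413]
ee_rot: [-0.001, 0.633, 0.775, -0.002]
contact_force: [-1.2, -0.2, -0.1]
width: 0.0858
```

```bash
python3 -c "
from h import *
go(RIS(.126),.081,11.44)
c=cam('wrist');P=proj(c,[np.r_[RIS(.126),.111]])[0];print(P)
x,y=P.astype(int);cv2.imwrite('pics/w5.png',cv2.resize(c['f'][y-80:y+80,x-100:x+100],None,fx=3,fy=3))"
```

```text
move [0.0018 0.0026 0.3205] twist [-0.0013  0.0005  0.0005] dist 160.0 t 21.85 pos [0.5423 0.3284 0.2413] w 0.0858 F [-1.2 -0.2 -0.1] q [ 0.44  0.37  1.37 -0.    1.4   0.23]
[322.72660728 192.03447548]
```

View pics/w5.png

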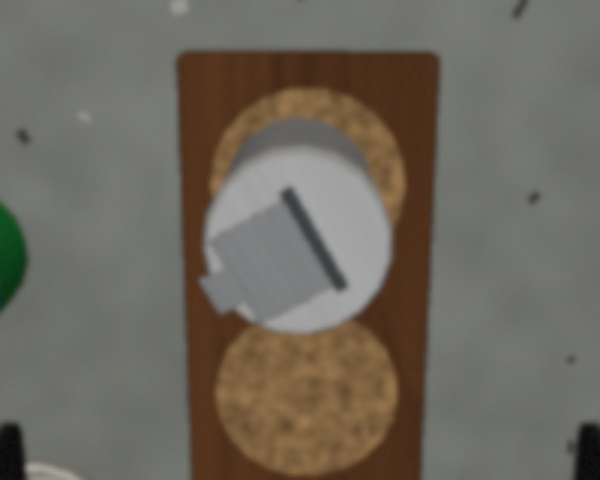

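The lid centre is at (299,240) in the crop, where predicted. The flap's tab sticks out at lower left (215,293), close to where the left finger would come. I turn the grasp by +20° to clear it.

step_arm --moves '[0.002,0.001,0.06,0.045,-1,0.002,0.001,0.14,0.09,-1,0.002,0.001,0.2,0.111,-1,0.002,0.001,0.28,0.111,-1,0.002,0.001,0.32,0.111,-1]'

```text
clock: 22.4
position: [0.5416, 0.3261, 0.0801]
ee_rot: [-0.001, 0.759, 0.651, -0.003]
contact_force: [-0.4, 0.3, 0.5]
width: 0.085
```

step_arm --moves '[0,0,0,0,-1,0,0,0,0,1,0,0,0,0,1,0,0,0,0,1,0,0,0,0,1]'

```text
clock: 22.9
position: [0.5447, 0.3295, 0.0859]
ee_rot: [0.001, 0.758, 0.652, 0.002]
contact_force: [-1.6, -0.9, 6.1]
width: 0.0545
```

step_arm --moves '[0,0,0,0,1,0,0,0,0,1,0,0,0,0,1]'

```text
clock: 23.2
position: [0.5446, 0.3295, 0.0859]
ee_rot: [0.001, 0.758, 0.652, 0.002]
contact_force: [-0.7, -0.8, 6.9]
width: 0.0546
```

step_arm --moves '[0,0,-0.02,0,1,0,0,-0.06,0,1,0,0,-0.13,0,1,0,0,-0.21,0,1,0,0,-0.29,0,1]'

```text
clock: 23.7
position: [0.5433, 0.3294, 0.2303]
ee_rot: [-0.0, 0.758, 0.652, -0.0]
contact_force: [0.3, 1.0, -3.0]
width: 0.0543
```

```bash
python3 -c "
from h import *
go(CAD(.126),.23,18.45)"
```

```text
move [-8.167e-01  4.150e-02  5.000e-04] twist [-1.0e-04 -1.0e-04 -1.5e-01] dist 409.0 t 23.7 pos [0.5433 0.3294 0.2303] w 0.0543 F [ 0.3  1.  -3. ] q [0.44 0.37 1.39 0.   1.37 0.58]
```

Held at 54.5 mm on the wall. Release height: 0.0859 − 0.030 = 0.0559.

step_arm --moves '[-0.05,0.002,0,0,1,-0.14,0.006,0,-0.02,1,-0.24,0.012,0,-0.06,1,-0.34,0.017,0,-0.1,1,-0.43,0.021,0,-0.13,1]'

```text
clock: 24.2
position: [0.5214, 0.1134, 0.2292]
ee_rot: [0.0, 0.608, 0.794, 0.0]
contact_force: [0.9, -0.5, -2.0]
width: 0.0543
```

```bash
python3 -c "
from h import *
go(CAD(.126),.23,18.45)"
```

```text
move [-0.359  -0.135  -0.0015] twist [ 0.0002  0.0001 -0.0185] dist 192.0 t 24.2 pos [0.5214 0.1134 0.2292] w 0.0543 F [ 0.9 -0.5 -2. ] q [ 0.08  0.22  1.62 -0.    1.3  -0.18]
```

step_arm --moves '[-0.09,-0.034,0,-0.01,1,-0.18,-0.068,0,-0.0185,1,-0.27,-0.102,0,-0.0185,1,-0.33,-0.124,0,-0.0185,1,-0.36,-0.135,0,-0.0185,1]'

```text
clock: 24.7
position: [0.5024, -0.0789, 0.2292]
ee_rot: [0.001, 0.588, 0.809, -0.0]
contact_force: [-0.1, -0.3, -2.2]
width: 0.0546
```

step_arm --moves '[0,0,0,0,1,0,0,0,0,1,0,0,0,0,1]'

```text
clock: 25.0
position: [0.5028, -0.075, 0.2289]
ee_rot: [-0.0, 0.586, 0.81, 0.0]
contact_force: [-0.2, 0.4, -1.8]
width: 0.0542
```

```bash
python3 -c "
from h import *
go(CAD(.126),.0559,18.45)"
```

```text
move [-0.0049 -0.0013  0.3459] twist [ 0.0002 -0.0002 -0.0013] dist 173.0 t 25.0 pos [ 0.5028 -0.075   0.2289] w 0.0542 F [-0.2  0.4 -1.8] q [-0.29  0.19  1.67  0.    1.29 -0.6 ]
```

step_arm --moves '[-0.005,-0.001,0.06,0,1,-0.005,-0.001,0.14,0,1,-0.005,-0.001,0.22,0,1,-0.005,-0.001,0.28,0,1,-0.005,-0.001,0.32,0,1]'

```text
clock: 25.5
position: [0.502, -0.0768, 0.0666]
ee_rot: [-0.002, 0.586, 0.81, -0.0]
contact_force: [-0.1, 0.2, -1.0]
width: 0.0541
```

step_arm --moves '[0,0,0.008,0,1,0,0,0.014,0,1,0,0,0.019,0,1,0,0,0.022,0,1,0,0,0.022,0,1]'

```text
clock: 26.0
position: [0.5037, -0.0787, 0.0585]
ee_rot: [0.001, 0.587, 0.81, 0.0]
contact_force: [-0.3, 0.9, -1.4]
width: 0.0546
```

step_arm --moves '[0,0,0.003,0,1,0,0,0.006,0,1,0,0,0.006,0,1]'

```text
clock: 26.3
position: [0.5036, -0.0789, 0.0559]
ee_rot: [0.001, 0.587, 0.81, 0.0]
contact_force: [-1.2, 0.7, 4.9]
width: 0.0545
```

step_arm --moves '[0,0,0,0,-1,0,0,0,0,-1,0,0,0,0,-1,0,0,0,0,-1,0,0,0,0,-1]'

```text
clock: 26.8
position: [0.5031, -0.0786, 0.0546]
ee_rot: [-0.0, 0.587, 0.81, 0.0]
contact_force: [0.8, 0.4, -0.1]
width: 0.0856
```

step_arm --moves '[0,0,-0.06,0,-1,0,0,-0.16,0,-1,0,0,-0.26,0,-1,0,0,-0.36,0,-1,0,0,-0.4,0,-1]'

```text
clock: 27.3
position: [0.5052, -0.0792, 0.26]
ee_rot: [0.004, 0.587, 0.81, 0.002]
contact_force: [1.0, -1.3, 0.2]
width: 0.0855
```

step_arm --moves '[0.3,0,0,0,-1,0.3,0,0,0,-1,0.3,0,0,0,-1,0.3,0,0,0,-1,0.3,0,0,0,-1]'

```text
clock: 27.8
position: [0.456, 0.0648, 0.2548]
ee_rot: [0.0, 0.585, 0.811, -0.0]
contact_force: [0.8, -0.1, 0.2]
width: 0.0854
```

```bash
python3 -c "
from h import *
c=cam('top');P=proj(c,[np.r_[CAD(y),h] for y,h in((.126,.081),(.042,.087),(-.042,.098),(-.126,.128))]);print((P-[325,160])*4)
a=cv2.resize(c['f'][160:285,325:510],None,fx=4,fy=4,interpolation=cv2.INTER_CUBIC);cv2.imwrite('pics/t9.png',a)
c=cam('side');cv2.imwrite('pics/s9.png',cv2.resize(c['f'][170:320,280:480],None,fx=3.5,fy=3.5,interpolation=cv2.INTER_CUBIC));go((.5,0),.25,18.45)"
```

```text
[[153.13560784 321.44690442]
 [311.27651948 265.59040755]
 [471.73326543 208.58316599]
 [648.31714647 145.29254919]]
move [-0.1473  0.0427  0.0095] twist [ 0.0001  0.0002 -0.0016] dist 77.0 t 27.9 pos [0.4568 0.0633 0.2547] w 0.0854 F [ 0.9 -0.8 -0.6] q [-0.01  0.1   1.71 -0.    1.33 -0.33]
```

View pics/t9.png

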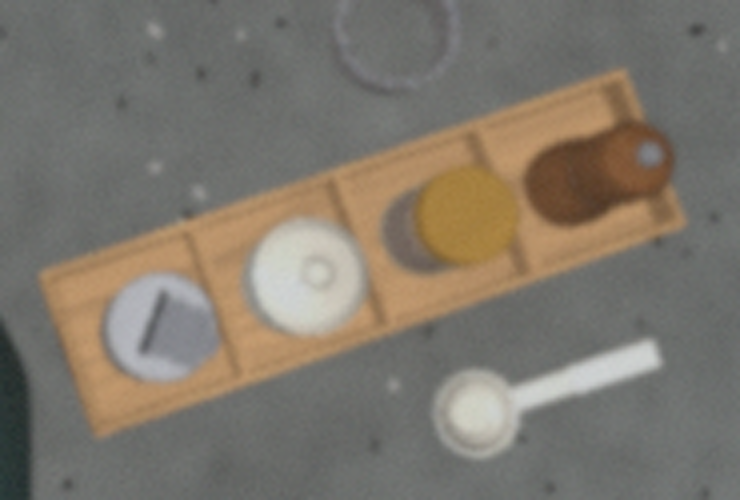

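View pics/s9.png

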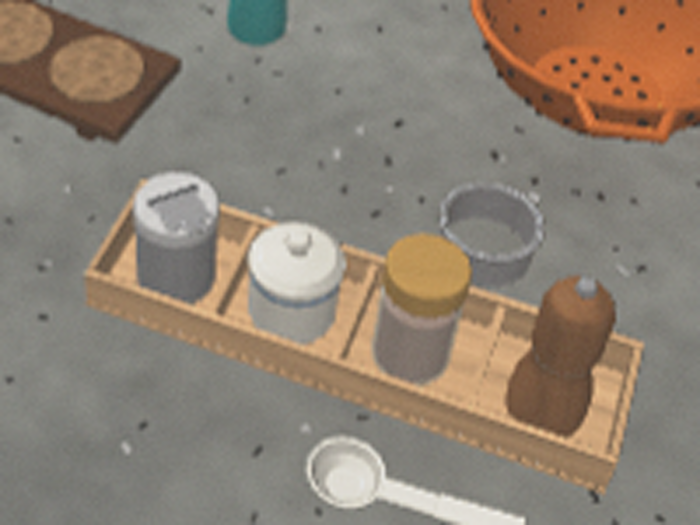

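All four stand upright in order. In the top crop they measure, against predicted: canister (161,326) vs (153,321), pot knob (318,271) vs (311,266), jar lid (467,216) vs (472,209), knob of the mill (650,153) vs (648,145). That is about 4–5 mm off, well inside tolerance, and the gripper is clear.

```bash
python3 -c "
from h import *
print(job.sign_off())"
```

```text
the job is handed in; nothing more can be done
None
```

I moved all four condiments from the riser to the bamboo caddy, one to a compartment. They keep their order from left to right: canister, pot, jar, mill. I lowered each one until it touched the floor (4–5 N at the expected height), let it go, and handed the job in at about 28 s. The sign-off reports no verdict.

- **Position:** in the last top view, every lid or knob was within about 5 mm of its compartment's middle; the limits are 20 mm along the row and 22 mm across.
- **Upright and clear:** the last side view showed all four upright, and the gripper was open and clear of everything. I judged uprightness by eye and did not measure the angle.
- **Small disagreement:** the wrist camera put the mill, jar and pot within about 3 mm, while the top view put them 4–5 mm off towards the robot. Both are inside the limits.
- **Canister:** I turned its grasp by 20° so the finger cleared the tab on its lid. It was the only one without a wrist-camera check after placing.

No check failed.

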